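Draw a tile from the stack dispenser and lay it on the balance

TASK

Draw the bottom oblong ceramic tile straight out through the front slot of its stack dispenser, leaving the other tiles inside to drop down behind it, and lay it flat in the middle of the balance pan without dropping it.

Things in the scene. Friction and masses are not known exactly. Their poses are not given: they have to be found in the camera images.
- tile: Bottom tile of the stack: plain white ceramic, 120 mm long (x), 40 wide (y), 12 thick, 0.1 to 0.2 kg. Origin: centre of its underside. Its -x end sticks 39 to 46 mm out of the dispenser's slot, free at both sides and above, underside 16 mm over the bench; no other oblong tile sticks out.
- tile_next: Second tile from below, same size and kind, wholly inside the dispenser on top of the bottom tile, with two more above it. Origin: centre of its underside. It drops 12 mm to the dispenser's floor when the bottom tile has gone.
- dispenser: Fixed grey plastic stack dispenser, 129 mm long (x), 49 wide, 68 high. Origin: centre of its underside; stack floor 16 mm up. Front = -x side, outer face 64.5 mm from the origin, slot 16 to 33 mm up; pull the tile level along -x (a few N); it is clear once 125 mm out, origin to origin. Beside it, nearer or farther: a square 69 mm dispenser of round 60 mm discs, not part of this job.
- pan (a point): Centre of the top of the bench balance's round steel pan: flat, no rim, rigid, 160 mm across, 72 mm above the bench; z up. It stands on a fixed white balance body 250 (x) by 190 mm, 52 mm high, whose middle lies 30 mm from the pan's centre, towards -x of this point.
There are look-alikes about, which are no part of the job. What is shaped like the tile but blue or purple is not meant. What is shaped like the dispenser but red is not meant.

How it is judged:
On the way, in this order (a step that is already met when the one before it is completed fails the run):
1. the bottom tile is drawn out through the slot: its origin more than 110 mm in front of the dispenser's origin, still low and in line with the slot (x of tile in the frame of dispenser below -0.11 m and z of tile in the frame of dispenser below 0.05 m and y of tile in the frame of dispenser between -0.04 and 0.04 m).
2. the tile lies flat in the middle of the balance pan (horizontal distance between tile and pan below 0.025 m and z of tile in the frame of pan between -0.004 and 0.004 m and angle between tile's own z axis and vertical below 0.09 rad and linear speed of tile below 0.02 m/s), for 0.2 s.
At the end, for the whole second after the job is handed in: The drawn tile lies at rest on the pan, level within 5 degrees, its centre within 25 mm of the pan's centre, its underside within 4 mm of the pan's surface; the next tile lies on the dispenser's floor (within 6 mm), level within 5 degrees, within 20 mm of the dispenser's middle (all of step 2 and horizontal distance between tile_next and dispenser below 0.02 m and z of tile_next in the frame of dispenser below 0.022 m and angle between tile_next's own z axis and vertical below 0.09 rad); the robot touches nothing.
It fails at once if the next tile is dragged or taken out of the dispenser (more than 40 mm from its middle) (horizontal distance between tile_next and dispenser above 0.04 m).
It fails at once if the tile is dropped (falls freely, touched by nothing, at more than 0.6 m/s) (contact force between tile and anything else below 0.01 N and linear speed of tile above 0.6 m/s).
It also fails if it takes over 42 s, if anything falls off the work surface, if the arm or the gripper's body presses on something with over 40 N, if the wrist force passes 120 N, or if a joint passes its speed limit or range.

ROBOT

A 7-joint arm with a two-finger parallel gripper is mounted at the origin on the work surface. World frame = base frame: x ahead of the robot, y to its left, z up, the work surface at z = 0. Lengths are in m, angles in rad, forces in N, time in s.
With the tool pointing down it reaches from about 0.425 to 0.925 m from the base axis. Payload 6.8 kg.
Tool frame: the origin (TCP) lies on the centre line of the jaws, within the pads' length; the fingertips stand 17 mm ahead of it and the grasp point (between the pads) lies 2 mm behind it (nose_length is the distance from the TCP to the fingertips, in m); z points along the fingers, x is the direction in which the jaws open and shut, and the axes are right-handed (so a half turn about z gives the same grasp; the last joint's range is limited). The gripper opens to 85 mm and grips with 20 to 120 N. Pads are 22 mm wide; open, the fingers measure 114 mm over their backs; the gripper's body (76 mm by 85 mm) begins 54 mm behind the grasp point. The pads swing forward as they close: fully open they stand 13 mm farther back than shut.
Start: joints at [-1.364, 0.477, 0.022, 1.555, -0.011, 1.109, -0.083], TCP at [0.209, 0.642, 0.248] pointing down, gripper open.
Joint ranges: [-2.96, 2.96], [-0.34, 2.1], [-1.41, 1.46], [0.24, 2.44], [-1.37, 4.51], [0.17, 1.92], [-2.96, 2.96]. Speed limits (rad/s): [2.39, 2.39, 3.14, 3.14, 3.14, 3.14, 3.14].

INTERFACE

Orientations are given as a unit quaternion [w, x, y, z].
In Python, from station import * gives the robot as it stands.
- The arm moves only by the tool send_rows, never from a script. Its argument "commands" is a list of rows, each an object with "translation": the shift along the tool's x, y, z in m, a list of three; "rot": the turn, a rotation vector about the tool's x, y, z in degrees, a list of three; "grip": the finger opening in m, from 0 to 0.0854. In form: [{"translation": [tx, ty, tz], "rot": [rx, ry, rz], "grip": grip}, ...]. A call has exactly 5 rows; each row shifts and turns the commanded pose from where the row before left it, along the tool's axes as they then stand; what a row does not reach is not made up. A row lasts 1/12 s, in which the tool goes at most 41.7 mm and 7.16 degrees, less where a joint would pass 70% of its speed; a pose out of reach is approached as far as the arm can. A call with a gripper value outside its range is refused whole. The fingers move at their own pace and stop on an object; "force" is the grip in N (left out, the last holds). Time passes only in rows, so rows that do not move let the fingers close, or fill a call up. It gives the time, the measured TCP pose, the force and the opening at its end, in the units of the state.
- get_obs(): the state, without advancing time (a new reading comes with each control period).
- read_camera(name): name is "scene" or "top"; returns a dict with "pixels" (480x640x3 uint8, red, green, blue), "depth" (480x640 float32, m along the optical axis (not along the pixel's ray), 0 where there is no reading), "mtx" (3x3 intrinsics, pixels), "dist" ([k1, k2, p1, p2, k3] as OpenCV has them; the pictures are not rectified), "extrinsics" (4x4, takes a point from camera to world coordinates). Camera axes: x right, y up, looking along -z (the intrinsics and any distortion apply to the point x, -y, -z); pixel columns grow to the right and rows downward; lengths in m; the calibration is good to about 2 mm. A picture is of the moment at which its call begins.
- hand_in(): hands the job in, once; it reports no verdict.
The state is a dict: "t": time; "q": joint angles; "joint_vel": joint speeds; "joint_torque": joint torques, N m; "eef_pos": TCP position; "tool_rot": TCP orientation; "contact_force": force on the tool from outside, world axes, zero at the start; "torque": the same for the moment, N m; "gripper_width": opening from 0.0 (shut) to 1.0 (fully open).
Only numpy, scipy, OpenCV 4.12 (cv2) and the standard library are available. Lean on these libraries where they do the work, as an engineer would, in place of code of your own. Each camera call takes 0.05 s, during which the arm holds its last target.

## Working session

There is one attempt and no reset: what is moved stays moved. The work goes in short steps, Python scripts to look and compute and a tool call to move; the robot and the scene stay as the last step left them, time stands still between calls to the robot, and variables do not carry over. Pictures are saved under pics/ and viewed, and the job is handed in when it is done.

Besides the shell and the picture viewer there is one more tool, called by a JSON object that holds its "op" and its "data". send_rows: Moves the arm, as the interface text tells. Its arguments: {"type":"object","properties":{"commands":{"type":"array","items":{"type":"object","properties":{"translation":{"type":"array","items":{"type":"number"}},"rot":{"type":"array","items":{"type":"number"}},"grip":{"type":"number"}}}},"force":{"type":"number"}},"required":["commands"]}

```bash
mkdir -p pics; ls; cat > h.py <<'E'
from station import *
import numpy as np, cv2
def grab(n,tag):
    c=read_camera(n); cv2.imwrite(f'pics/{tag}.png',c['pixels'][:,:,::-1]); np.savez(f'{tag}.npz',**c); return c
def cloud(c):
    h,w=c['depth'].shape
    u,v=np.meshgrid(np.arange(w),np.arange(h))
    p=cv2.undistortPoints(np.stack([u,v],-1).reshape(-1,1,2).astype(np.float64),c['mtx'],c['dist']).reshape(h,w,2)
    d=c['depth'].astype(float)
    P=np.stack([p[...,0]*d,-p[...,1]*d,-d],-1)
    E=c['extrinsics']
    W=P@E[:3,:3].T+E[:3,3]; W[d==0]=np.nan
    return W
E
python3 - <<'E'
from h import *
o=get_obs();print(o)
for n in('scene','top'):
    c=grab(n,n+'0'); print(c['extrinsics'])
E
```

```text
pics
{'t': 0.0, 'q': array([-1.36405792,  0.47782828,  0.02234515,  1.55642436, -0.01150243,
        1.10930265, -0.0830862 ]), 'joint_vel': array([-0.00081819,  0.00024376,  0.00046261,  0.00029006, -0.00130781,
       -0.00050936,  0.00073021]), 'joint_torque': array([-3.63981826e-06, -5.96430373e+01,  1.60809148e+00, -2.81196409e+01,
        1.24729337e-02,  9.09298280e-03, -3.60543041e-06]), 'eef_pos': array([0.20886567, 0.64129428, 0.24731834]), 'tool_rot': array([ 5.92939613e-04,  8.09207452e-01,  5.87522305e-01, -6.99752965e-04]), 'contact_force': array([-0.5029233 , -0.09775377,  0.01630814]), 'torque': array([-0.02980109,  0.06437175,  0.04998726]), 'gripper_width': 1.0011929815976188}
[[-0.38298823 -0.67759128  0.62784558  1.03913805]
 [ 0.92361978 -0.29244083  0.24780003  0.27736014]
 [ 0.01570054  0.6747951   0.7378381   0.728001  ]
 [ 0.          0.          0.          1.        ]]
[[ 2.62912353e-02  9.78540691e-01 -2.04369486e-01  2.90510364e-01]
 [-9.99654303e-01  2.57793305e-02 -5.16722284e-03  6.72953386e-02]
 [ 2.12170715e-04  2.04434689e-01  9.78880183e-01  1.00688166e+00]
 [ 0.00000000e+00  0.00000000e+00  0.00000000e+00  1.00000000e+00]]
```

View pics/scene0.png

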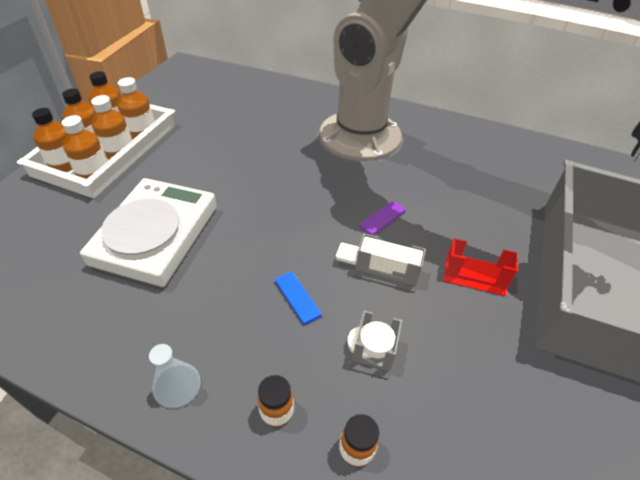

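View pics/top0.png

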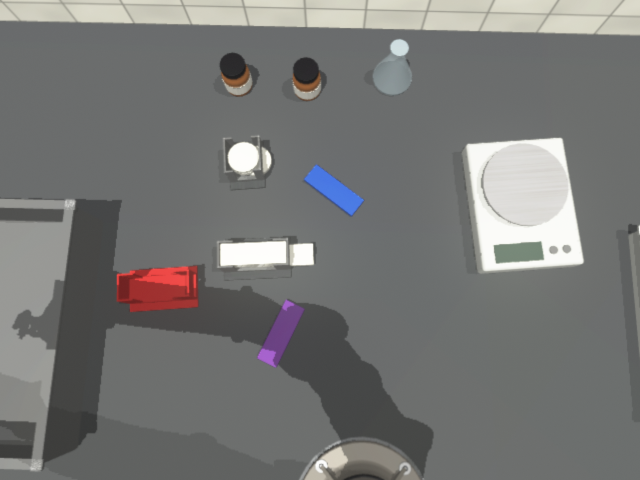

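The top view shows these candidates:
- White tile end at (303,255), sticking out of the grey oblong dispenser at (254,255). This is the one I choose.
- Round disc at (262,160), in the square dispenser. Not the tile.
- Blue bar at (333,190) and purple bar at (281,332). Not the tile.
- Red holder at (160,288). Not the dispenser.

The pan is at (525,185). Next I'll measure and take a close crop.

```bash
python3 - <<'E'
from h import *
for n in('top0','scene0'):
    c=dict(np.load(n+'.npz')); W=cloud(c)
    px=c['pixels'].astype(int)
    if n=='top0':
        im=cv2.resize(px[200:310,180:350].astype(np.uint8),None,fx=4,fy=4,interpolation=cv2.INTER_CUBIC)
    else:
        im=cv2.resize(px[220:300,320:450].astype(np.uint8),None,fx=5,fy=5,interpolation=cv2.INTER_CUBIC)
    cv2.imwrite('pics/crop_%s.png'%n,im[:,:,::-1])
    np.save(n+'_W.npy',W)
W=np.load('top0_W.npy')
def s(u,v): print((u,v),W[v,u].round(4))
for u in range(212,320,6): s(u,255)
print()
for v in range(236,284,3): s(303,v)
print()
for v in range(232,284,3): s(254,v)
s(525,185);s(400,300)
# pan
z=W[...,2]; X=W[...,0];Y=W[...,1]
m=np.zeros(z.shape,np.uint8); m[120:280,450:600]=1
pm=(m>0)&(abs(z-0.072)<0.006)
print('pan',pm.sum(),np.nanmedian(z[pm]))
pts=np.stack([X[pm],Y[pm]],-1).astype(np.float32)
print(cv2.minEnclosingCircle(pts),pts.mean(0))
bm=(m>0)&(abs(z-0.052)<0.006)
print('body',cv2.minAreaRect(np.stack([X[bm|pm],Y[bm|pm]],-1).astype(np.float32)))
E
```

```text
(212, 255) [0.4495 0.2956 0.0011]
(218, 255) [0.4391 0.2692 0.0692]
(224, 255) [0.4399 0.2591 0.0657]
(230, 255) [0.4403 0.2482 0.0651]
(236, 255) [0.4404 0.2371 0.0662]
(242, 255) [0.4409 0.2264 0.0651]
(248, 255) [0.4415 0.2158 0.0629]
(254, 255) [0.4416 0.2047 0.0638]
(260, 255) [0.4418 0.1937 0.0643]
(266, 255) [0.4421 0.1828 0.0645]
(272, 255) [0.4426 0.172  0.0632]
(278, 255) [0.4425 0.1608 0.0659]
(284, 255) [0.4429 0.1499 0.0649]
(290, 255) [0.4489 0.1417 0.03  ]
(296, 255) [0.4495 0.1305 0.0278]
(302, 255) [0.4497 0.1191 0.0283]
(308, 255) [0.4502 0.1078 0.0273]
(314, 255) [ 4.55e-01  9.72e-02 -1.00e-04]

(303, 236) [ 0.4923  0.12   -0.0012]
(303, 239) [ 0.4869  0.12   -0.0042]
(303, 242) [0.4799 0.1195 0.0014]
(303, 245) [0.4686 0.1178 0.0304]
(303, 248) [0.4637 0.1178 0.0254]
(303, 251) [0.4578 0.1176 0.0263]
(303, 254) [0.4518 0.1173 0.0278]
(303, 257) [0.4463 0.1172 0.0263]
(303, 260) [0.4401 0.1168 0.0292]
(303, 263) [0.4346 0.1167 0.0279]
(303, 266) [0.4327 0.1178 0.0009]
(303, 269) [ 4.270e-01  1.177e-01 -4.000e-04]
(303, 272) [0.421  0.1174 0.001 ]
(303, 275) [0.415 
[... 315 characters left out ...]
4506 0.205  0.0655]
(254, 253) [0.4452 0.2048 0.0644]
(254, 256) [0.4398 0.2046 0.064 ]
(254, 259) [0.4343 0.2043 0.0639]
(254, 262) [0.4287 0.204  0.064 ]
(254, 265) [0.4253 0.2058 0.0492]
(254, 268) [0.4236 0.2096 0.0207]
(254, 271) [0.4197 0.2113 0.0068]
(254, 274) [0.4142 0.2113 0.0045]
(254, 277) [0.4078 0.2103 0.0096]
(254, 280) [0.4029 0.2111 0.0017]
(254, 283) [ 0.3974  0.2111 -0.0004]
(525, 185) [ 0.584  -0.2917  0.0761]
(400, 300) [ 0.372  -0.0698  0.0018]
pan 5494 0.07296349185832146
((0.588012158870697, -0.2948490083217621), 0.08082453906536102) [ 0.5866303  -0.29308417]
body ((0.5584379434585571, -0.2960968017578125), (0.25080642104148865, 0.1892685741186142), 5.799036979675293)
```

```bash
python3 - <<'E'
from h import *
for n,(a,b,c_,d) in {'top0':(215,300,190,340),'scene0':(225,295,325,435)}.items():
    W=np.load(n+'_W.npy'); px=dict(np.load(n+'.npz'))['pixels']
    m=np.zeros(W.shape[:2],bool); m[a:b,c_:d]=1
    z=W[...,2]
    t=m&(abs(z-0.028)<0.005)&(px.min(-1)>170)
    print(n,'tile',t.sum(),W[t].mean(0),cv2.minAreaRect(W[t][:,:2].astype(np.float32)))
    t=m&(z>0.04)&(z<0.08)
    print('disp',t.sum(),np.nanmax(z[t]),cv2.minAreaRect(W[t][:,:2].astype(np.float32)))
    t=m&(abs(z-0.064)<0.005)&(px.min(-1)>170)
    print('tiletop',t.sum(),W[t].mean(0) if t.any() else'',cv2.minAreaRect(W[t][:,:2].astype(np.float32)) if t.any() else '')
E
```

```text
top0 tile 480 [0.45088718 0.12113935 0.02855838] ((0.4494868218898773, 0.14862686395645142), (0.04031473398208618, 0.0999089702963829), 3.937739849090576)
disp 1957 0.07323882008943727 ((0.4348897337913513, 0.23732177913188934), (0.08098335564136505, 0.2013087421655655), 19.314985275268555)
tiletop 1431 [0.44498578 0.20771949 0.06428242] ((0.44576650857925415, 0.20737673342227936), (0.0420987494289875, 0.12079018354415894), 3.9482221603393555)
scene0 tile 296 [0.45523273 0.12091971 0.02853158] ((0.4506338834762573, 0.1459100842475891), (0.04254937544465065, 0.09208588302135468), 4.267474174499512)
disp 1635 0.0714771708509595 ((0.4473459720611572, 0.20747265219688416), (0.053461749106645584, 0.12973016500473022), 4.257081031799316)
tiletop 975 [0.44747404 0.2080246  0.06463133] ((0.4466687738895416, 0.20598186552524567), (0.0476730577647686, 0.12664160132408142), 4.492637634277344)
```

View pics/crop_top0.png

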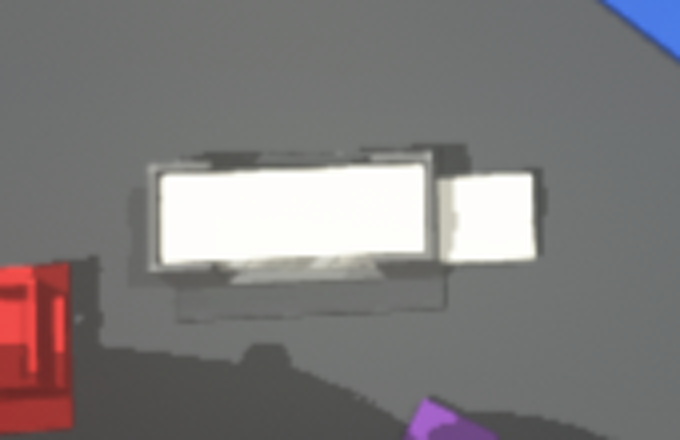

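View pics/crop_scene0.png

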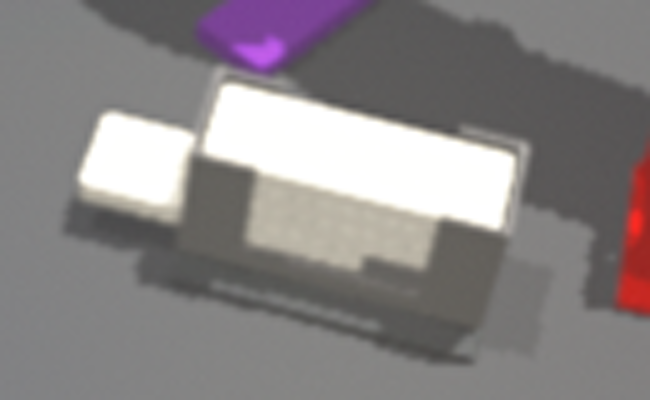

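The crops confirm the choice. The plain white tile end at (303,255) sticks out of the grey oblong dispenser, with no blue, purple or red on it. The pull direction is about (0.072, -0.997) in world axes. Next I'll plan the approach rows.

```bash
cat >> h.py <<'E'
from scipy.spatial.transform import Rotation as R
def pose():
    o=get_obs(); q=o['tool_rot']; return o['eef_pos'],R.from_quat([q[1],q[2],q[3],q[0]]),o
def down(th): # tool x at world angle th(deg), z down
    t=np.radians(th); x=np.array([np.cos(t),np.sin(t),0]); z=np.array([0,0,-1.]); return R.from_matrix(np.stack([x,np.cross(z,x),z],1))
def plan(tp,th,n,grip):
    p,r,o=pose(); T=down(th); tp=np.array(tp)
    rv=(r.inv()*T).as_rotvec(); print('total rot',np.degrees(rv).round(2),'dist',(r.inv().apply(tp-p)).round(4))
    P=p.copy();C=r
    for i in range(n):
        # stored translation relative to commanded pose before row's rotation
        g=p+(tp-p)*(i+1)/n
        t=C.inv().apply(g-P).round(4); w=np.degrees(rv/n).round(2)
        print('{"translation":%s,"rot":%s,"grip":%s}%s'%(list(map(float,t)),list(map(float,w)),grip,'\n' if i%5==4 else ','))
        P=P+C.apply(t); C=C*R.from_rotvec(np.radians(w))
E
python3 -c "
from h import *
plan([.4523,.124,.12],4.1,20,0.06)"
```

```text
total rot [6.000e-02 8.000e-02 6.786e+01] dist [-0.4163  0.3917  0.1281]
{"translation":[-0.0208, 0.0196, 0.0064],"rot":[0.0, 0.0, 3.39],"grip":0.06},
{"translation":[-0.0196, 0.0208, 0.0064],"rot":[0.0, 0.0, 3.39],"grip":0.06},
{"translation":[-0.0184, 0.0219, 0.0064],"rot":[0.0, 0.0, 3.39],"grip":0.06},
{"translation":[-0.017, 0.0229, 0.0064],"rot":[0.0, 0.0, 3.39],"grip":0.06},
{"translation":[-0.0157, 0.0239, 0.0064],"rot":[0.0, 0.0, 3.39],"grip":0.06}

{"translation":[-0.0142, 0.0248, 0.0064],"rot":[0.0, 0.0, 3.39],"grip":0.06},
{"translation":[-0.0127, 0.0256, 0.0064],"rot":[0.0, 0.0, 3.39],"grip":0.06},
{"translation":[-0.0112, 0.0263, 0.0065],"rot":[0.0, 0.0, 3.39],"grip":0.06},
{"translation":[-0.0096, 0.027, 0.0064],"rot":[0.0, 0.0, 3.39],"grip":0.06},
{"translation":[-0.008, 0.0274, 0.0064],"rot":[0.0, 0.0, 3.39],"grip":0.06}

{"translation":[-0.0063, 0.0279, 0.0064],"rot":[0.0, 0.0, 3.39],"grip":0.06},
{"translation":[-0.0047, 0.0282, 0.0064],"rot":[0.0, 0.0, 3.39],"grip":0.06},
{"translation":[-0.003, 0.0284, 0.0064],"rot":[0.0, 0.0, 3.39],"grip":0.06},
{"translation":[-0.0014, 0.0285, 0.0064],"rot":[0.0, 0.0, 3.39],"grip":0.06},
{"translation":[0.0004, 0.0286, 0.0064],"rot":[0.0, 0.0, 3.39],"grip":0.06}

{"translation":[0.002, 0.0285, 0.0064],"rot":[0.0, 0.0, 3.39],"grip":0.06},
{"translation":[0.0038, 0.0284, 0.0064],"rot":[0.0, 0.0, 3.39],"grip":0.06},
{"translation":[0.0054, 0.028, 0.0064],"rot":[0.0, 0.0, 3.39],"grip":0.06},
{"translation":[0.007, 0.0277, 0.0064],"rot":[0.0, 0.0, 3.39],"grip":0.06},
{"translation":[0.0087, 0.0273, 0.0064],"rot":[0.0, 0.0, 3.39],"grip":0.06}
```

```bash
python3 -c "
import numpy as np
W=np.load('top0_W.npy');print(np.nanmax(W[195:470,0:80,2]), W[330,66],W[205,60])
W=np.load('scene0_W.npy');print(np.nanmax(W[160:350,550:640,2]))"
```

```text
0.13829765710235709 [0.29798412 0.51628627 0.09359199] [0.50915668 0.53486065 0.13226494]
0.24723179955418717
```

{"op": "send_rows", "data": {"commands": [{"translation": [-0.0208,0.0196,0],"rot": [0,0,3.39],"grip": 0.06},{"translation": [-0.0196,0.0208,0],"rot": [0,0,3.39],"grip": 0.06},{"translation": [-0.0184,0.0219,0],"rot": [0,0,3.39],"grip": 0.06},{"translation": [-0.017,0.0229,0],"rot": [0,0,3.39],"grip": 0.06},{"translation": [-0.0157,0.0239,0],"rot": [0,0,3.39],"grip": 0.06}]}}

```text
t: 0.52
eef_pos: [0.2702, 0.511, 0.2479]
tool_rot: [0.0, 0.888, 0.461, -0.0]
contact_force: [0.3, -0.3, -0.7]
gripper_width: 0.703
```

{"op": "send_rows", "data": {"commands": [{"translation": [-0.0142,0.0248,0],"rot": [0,0,3.39],"grip": 0.06},{"translation": [-0.0127,0.0256,0],"rot": [0,0,3.39],"grip": 0.06},{"translation": [-0.0112,0.0263,0],"rot": [0,0,3.39],"grip": 0.06},{"translation": [-0.0096,0.027,0],"rot": [0,0,3.39],"grip": 0.06},{"translation": [-0.008,0.0274,0],"rot": [0,0,3.39],"grip": 0.06}]}}

```text
t: 0.93
eef_pos: [0.331, 0.3816, 0.248]
tool_rot: [0.0, 0.946, 0.325, -0.0]
contact_force: [1.0, 0.1, 1.1]
gripper_width: 0.704
```

{"op": "send_rows", "data": {"commands": [{"translation": [-0.0063,0.0279,0.01],"rot": [0,0,3.39],"grip": 0.06},{"translation": [-0.0047,0.0282,0.01],"rot": [0,0,3.39],"grip": 0.06},{"translation": [-0.003,0.0284,0.01],"rot": [0,0,3.39],"grip": 0.06},{"translation": [-0.0014,0.0285,0.01],"rot": [0,0,3.39],"grip": 0.06},{"translation": [0.0004,0.0286,0.01],"rot": [0,0,3.39],"grip": 0.06}]}}

```text
t: 1.35
eef_pos: [0.3918, 0.2526, 0.1978]
tool_rot: [-0.0, 0.983, 0.182, -0.0]
contact_force: [0.6, 0.8, 0.8]
gripper_width: 0.705
```

{"op": "send_rows", "data": {"commands": [{"translation": [0.002,0.0285,0.015],"rot": [0,0,3.39],"grip": 0.06},{"translation": [0.0038,0.0284,0.015],"rot": [0,0,3.39],"grip": 0.06},{"translation": [0.0054,0.028,0.015],"rot": [0,0,3.39],"grip": 0.06},{"translation": [0.007,0.0277,0.015],"rot": [0,0,3.39],"grip": 0.06},{"translation": [0.0087,0.0273,0.015],"rot": [0,0,3.39],"grip": 0.06}]}}

```text
t: 1.77
eef_pos: [0.4527, 0.1234, 0.1226]
tool_rot: [0.0, 0.999, 0.035, -0.0]
contact_force: [0.3, 0.8, -0.0]
gripper_width: 0.705
```

```bash
python3 - <<'E'
from h import *
plan([.4523,.124,.06],4.1,5,0.06)
c=grab('scene','s1'); np.save('s1_W.npy',cloud(c)); cc=grab('top','t1'); np.save('t1_W.npy',cloud(cc)); print(get_obs()['contact_force'],get_obs()['t'],get_obs()['gripper_width'],get_obs()['eef_pos'])
E
```

```text
total rot [ 0.01  0.   -0.08] dist [-0.0004 -0.0007  0.0626]
{"translation":[-0.0001, -0.0001, 0.0125],"rot":[0.0, 0.0, -0.02],"grip":0.06},
{"translation":[-0.0, -0.0002, 0.0125],"rot":[0.0, 0.0, -0.02],"grip":0.06},
{"translation":[-0.0001, -0.0001, 0.0125],"rot":[0.0, 0.0, -0.02],"grip":0.06},
{"translation":[-0.0001, -0.0001, 0.0125],"rot":[0.0, 0.0, -0.02],"grip":0.06},
{"translation":[-0.0001, -0.0002, 0.0126],"rot":[0.0, 0.0, -0.02],"grip":0.06}

[-1.30677716 -0.76887154  0.24424534] 1.8667 0.7023879601822128 [0.45252046 0.11960825 0.12148965]
```

View pics/s1.png

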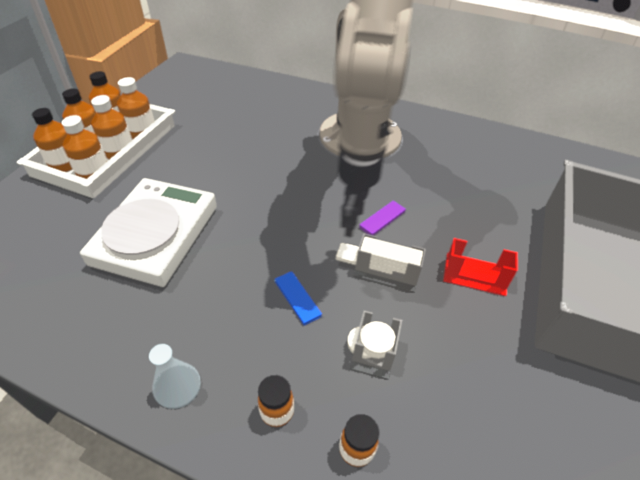

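The scene view shows the open gripper above the tile end (348,254), with the fingers at about (355,200). Next I'll measure fingertip height and position in the depth data.

```bash
python3 - <<'E'
from h import *
W=np.load('s1_W.npy'); W0=np.load('scene0_W.npy')
m=(W[...,2]-W0[...,2]>0.05)&(abs(W[...,0]-.4525)<.08)&(abs(W[...,1]-.12)<.06)
v,u=np.nonzero(m);print(m.sum())
P=W[m]; i=np.argsort(P[:,2])[:25]
for k in i[::2]: print((u[k],v[k]),P[k].round(4))
print(pose()[0])
im=cv2.imread('pics/s1.png')[130:280,300:430];cv2.imwrite('pics/s1c.png',cv2.resize(im,None,fx=4.5,fy=4))
# refined tile estimation in both cams (t1 partially occluded)
px=dict(np.load('scene0.npz'))['pixels']
t=(abs(W0[...,2]-.028)<.004)&(px.min(-1)>150);mm=np.zeros_like(t);mm[235:275,330:362]=1;t&=mm
r=R.from_euler('z',-4.1,degrees=True).as_matrix()
def q(P):
    d=P-np.array([.4463,.207,0]); return np.stack([d@np.array([.0715,-.9974,0]),d@np.array([.9974,.0715,0])],1)
print('scene',np.percentile(q(W0[t]),[1,50,99],axis=0))
W0=np.load('top0_W.npy');px=dict(np.load('top0.npz'))['pixels']
t=(abs(W0[...,2]-.028)<.005)&(px.min(-1)>150);mm=np.zeros_like(t);mm[240:270,292:320]=1;t&=mm
print('top',np.percentile(q(W0[t]),[1,50,99],axis=0))
E
```

```text
11760
(np.int64(346), np.int64(237)) [0.4891 0.1237 0.1111]
(np.int64(352), np.int64(238)) [0.4885 0.1354 0.1128]
(np.int64(358), np.int64(214)) [0.4231 0.1252 0.1137]
(np.int64(342), np.int64(235)) [0.4906 0.1159 0.1149]
(np.int64(359), np.int64(214)) [0.4236 0.1274 0.115 ]
(np.int64(351), np.int64(237)) [0.49   0.1337 0.1164]
(np.int64(342), np.int64(234)) [0.4899 0.1155 0.1168]
(np.int64(351), np.int64(236)) [0.4889 0.1332 0.1178]
(np.int64(352), np.int64(236)) [0.4888 0.1351 0.1185]
(np.int64(343), np.int64(233)) [0.4888 0.1169 0.1191]
(np.int64(361), np.int64(212)) [0.4211 0.1303 0.1195]
(np.int64(348), np.int64(237)) [0.4953 0.1293 0.1197]
(np.int64(345), np.int64(236)) [0.4959 0.1235 0.1206]
[0.45252046 0.11960825 0.12148965]
scene [[ 0.06709895 -0.02046059]
 [ 0.08708595  0.00314364]
 [ 0.10660082  0.02103778]]
top [[ 0.06875759 -0.0211757 ]
 [ 0.0882357  -0.00202184]
 [ 0.10824478  0.01826662]]
```

View pics/s1c.png

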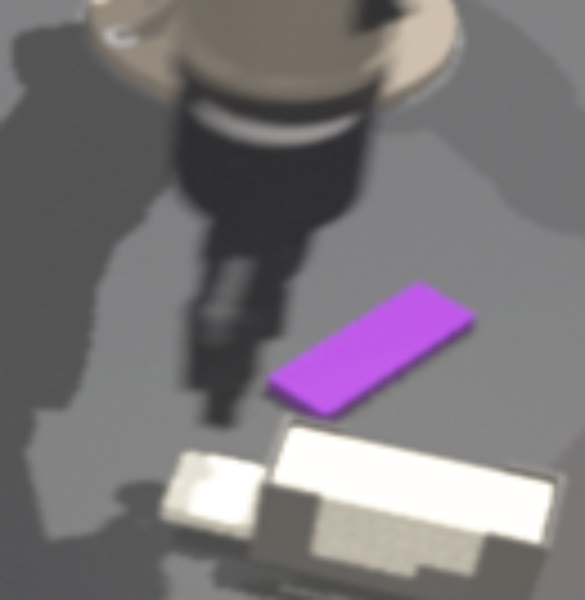

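{"op": "send_rows", "data": {"commands": [{"translation": [0,0,0.008],"rot": [0,0,0],"grip": 0.06},{"translation": [0,0,0.008],"rot": [0,0,0],"grip": 0.06},{"translation": [0,0,0.008],"rot": [0,0,0],"grip": 0.06},{"translation": [0,0,0.008],"rot": [0,0,0],"grip": 0.06},{"translation": [0,0,0],"rot": [0,0,0],"grip": 0.06}]}}

```text
t: 2.28
eef_pos: [0.4513, 0.1253, 0.0898]
tool_rot: [0.0, 0.999, 0.037, -0.001]
contact_force: [0.1, 0.1, 0.0]
gripper_width: 0.701
```

```bash
python3 - <<'E'
from h import *
plan([.4522,.1247,.032],4.1,5,0.06);print(pose()[0],get_obs()['t'])
E
```

```text
total rot [0.03 0.13 0.18] dist [0.001  0.0006 0.0578]
{"translation":[0.0002, 0.0001, 0.0116],"rot":[0.01, 0.03, 0.04],"grip":0.06},
{"translation":[0.0002, 0.0002, 0.0115],"rot":[0.01, 0.03, 0.04],"grip":0.06},
{"translation":[0.0002, 0.0001, 0.0116],"rot":[0.01, 0.03, 0.04],"grip":0.06},
{"translation":[0.0001, 0.0001, 0.0115],"rot":[0.01, 0.03, 0.04],"grip":0.06},
{"translation":[0.0002, 0.0001, 0.0116],"rot":[0.01, 0.03, 0.04],"grip":0.06}

[0.45131285 0.12529858 0.0897828 ] 2.2833
```

{"op": "send_rows", "data": {"commands": [{"translation": [0.0005,0,0.015],"rot": [0,0,0],"grip": 0.06},{"translation": [0.0005,0,0.015],"rot": [0,0,0],"grip": 0.06},{"translation": [0,0,0.014],"rot": [0,0,0],"grip": 0.06},{"translation": [0,0,0.008],"rot": [0,0,0],"grip": 0.06},{"translation": [0,0,0.006],"rot": [0,0,0],"grip": 0.06}]}}

```text
t: 2.7
eef_pos: [0.4531, 0.125, 0.0326]
tool_rot: [0.0, 0.999, 0.037, -0.0]
contact_force: [-0.6, 0.6, 0.1]
gripper_width: 0.701
```

{"op": "send_rows", "data": {"commands": [{"translation": [0,0,0],"rot": [0,0,0],"grip": 0.06},{"translation": [0,0,0],"rot": [0,0,0],"grip": 0.055},{"translation": [0,0,0],"rot": [0,0,0],"grip": 0.05},{"translation": [0,0,0],"rot": [0,0,0],"grip": 0.05},{"translation": [0,0,0],"rot": [0,0,0],"grip": 0.05}]}}

```text
t: 3.12
eef_pos: [0.4539, 0.1249, 0.0338]
tool_rot: [-0.0, 0.999, 0.036, 0.001]
contact_force: [0.1, 0.2, -0.1]
gripper_width: 0.585
```

```bash
python3 - <<'E'
from h import *
print(pose()[0],get_obs()['contact_force'],get_obs()['gripper_width'],get_obs()['t'])
c=grab('scene','s2'); W=cloud(c); np.save('s2_W.npy',W)
im=cv2.imread('pics/s2.png')[150:300,290:440];cv2.imwrite('pics/s2c.png',cv2.resize(im,None,fx=4,fy=4))
m=(abs(W[...,0]-.4525)<.06)&(abs(W[...,1]-.12)<.04)&(W[...,2]>.005)&(c['pixels'].max(-1)<110)
v,u=np.nonzero(m);P=W[m]; i=np.argsort(P[:,2])[:30]
for k in i[::3]: print((u[k],v[k]),P[k].round(4))
E
```

```text
[0.45392246 0.12492611 0.03384395] [ 0.14302311  0.1788171  -0.13558513] 0.5852688652573813 3.1167
(np.int64(358), np.int64(275)) [0.4853 0.1564 0.005 ]
(np.int64(354), np.int64(273)) [0.484  0.1471 0.0055]
(np.int64(354), np.int64(274)) [0.4868 0.1481 0.0059]
(np.int64(357), np.int64(275)) [0.4871 0.1547 0.0063]
(np.int64(359), np.int64(273)) [0.4806 0.1569 0.0064]
(np.int64(359), np.int64(271)) [0.4757 0.1552 0.0065]
(np.int64(354), np.int64(275)) [0.4898 0.1491 0.0067]
(np.int64(355), np.int64(274)) [0.4866 0.1501 0.0067]
(np.int64(354), np.int64(271)) [0.4802 0.1457 0.0071]
(np.int64(361), np.int64(271)) [0.4745 0.1592 0.0072]
```

View pics/s2c.png

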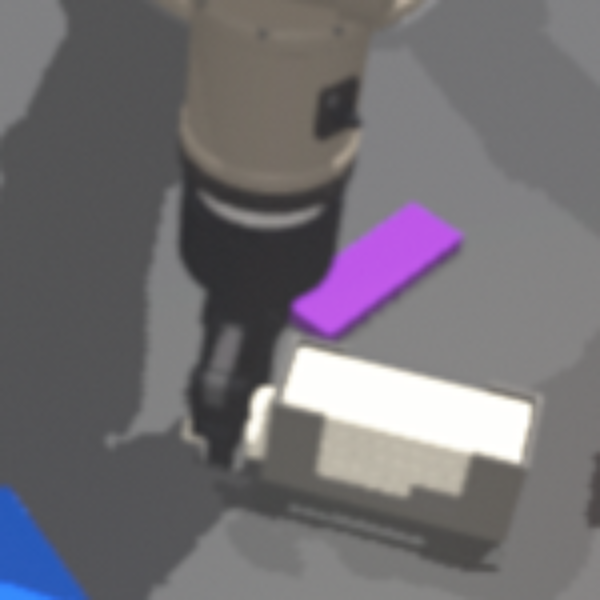

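The near fingertip is beside the tile, at about (345,266) in the scene image, clear of the dispenser front at about (355,258). Next I'll read its height.

```bash
python3 - <<'E'
import numpy as np
W=np.load('s2_W.npy')
for u in range(339,353,2):
  print(u,[(v,*(W[v,u]*1000).round(0).astype(int)) for v in range(256,272,2)])
E
```

```text
339 [(256, np.int64(513), np.int64(120), np.int64(79)), (258, np.int64(511), np.int64(120), np.int64(72)), (260, np.int64(461), np.int64(105), np.int64(2)), (262, np.int64(466), np.int64(107), np.int64(2)), (264, np.int64(471), np.int64(109), np.int64(2)), (266, np.int64(476), np.int64(111), np.int64(2)), (268, np.int64(479), np.int64(112), np.int64(-1)), (270, np.int64(483), np.int64(114), np.int64(-3))]
341 [(256, np.int64(510), np.int64(123), np.int64(77)), (258, np.int64(511), np.int64(124), np.int64(73)), (260, np.int64(487), np.int64(117), np.int64(37)), (262, np.int64(486), np.int64(118), np.int64(29)), (264, np.int64(487), np.int64(118), np.int64(24)), (266, np.int64(472), np.int64(114), np.int64(-1)), (268, np.int64(479), np.int64(117), np.int64(1)), (270, np.int64(485), np.int64(119), np.int64(2))]
343 [(256, np.int64(509), np.int64(127), np.int64(78)), (258, np.int64(510), np.int64(128), np.int64(74)), (260, np.int64(493), np.int64(123), np.int64(47)), (262, np.int64(494), np.int64(124), np.int64(42)), (264, np.int64(493), np.int64(124), np.int64(34)), (266, np.int64(471),
[... 1072 characters left out ...]
4(512), np.int64(140), np.int64(75)), (262, np.int64(485), np.int64(134), np.int64(37)), (264, np.int64(486), np.int64(135), np.int64(32)), (266, np.int64(486), np.int64(135), np.int64(26)), (268, np.int64(471), np.int64(132), np.int64(0)), (270, np.int64(477), np.int64(134), np.int64(1))]
351 [(256, np.int64(493), np.int64(139), np.int64(67)), (258, np.int64(504), np.int64(142), np.int64(74)), (260, np.int64(471), np.int64(134), np.int64(27)), (262, np.int64(470), np.int64(135), np.int64(20)), (264, np.int64(458), np.int64(132), np.int64(-2)), (266, np.int64(465), np.int64(134), np.int64(0)), (268, np.int64(470), np.int64(136), np.int64(1)), (270, np.int64(476), np.int64(138), np.int64(2))]
```

{"op": "send_rows", "data": {"commands": [{"translation": [-0.001,0,0.0035],"rot": [0,0,0],"grip": 0.05},{"translation": [0,0,0],"rot": [0,0,0],"grip": 0.045},{"translation": [0,0,0],"rot": [0,0,0],"grip": 0.04},{"translation": [0,0,0],"rot": [0,0,0],"grip": 0.03},{"translation": [0,0,0],"rot": [0,0,0],"grip": 0.03}], "force": 80}}

```text
t: 3.58
eef_pos: [0.4521, 0.1246, 0.03]
tool_rot: [-0.0, 0.999, 0.036, -0.001]
contact_force: [-3.1, -0.3, 7.9]
gripper_width: 0.445
```

{"op": "send_rows", "data": {"commands": [{"translation": [0,0,0],"rot": [0,0,0],"grip": 0.03},{"translation": [0,0,0],"rot": [0,0,0],"grip": 0.03},{"translation": [0,0,0],"rot": [0,0,0],"grip": 0.03},{"translation": [0,0,0],"rot": [0,0,0],"grip": 0.03},{"translation": [0,0,0],"rot": [0,0,0],"grip": 0.03}]}}

```text
t: 4.0
eef_pos: [0.4521, 0.1246, 0.0301]
tool_rot: [-0.0, 0.999, 0.036, -0.001]
contact_force: [-2.2, -0.3, 5.9]
gripper_width: 0.447
```

{"op": "send_rows", "data": {"commands": [{"translation": [0,0.003,0],"rot": [0,0,0],"grip": 0.03},{"translation": [0,0.004,0],"rot": [0,0,0],"grip": 0.03},{"translation": [0,0.004,0],"rot": [0,0,0],"grip": 0.03},{"translation": [0,0.004,0],"rot": [0,0,0],"grip": 0.03},{"translation": [0,0.005,0],"rot": [0,0,0],"grip": 0.03}]}}

```text
t: 4.42
eef_pos: [0.4543, 0.107, 0.0301]
tool_rot: [-0.001, 0.999, 0.037, 0.0]
contact_force: [-0.6, 7.2, 3.3]
gripper_width: 0.446
```

```bash
python3 - <<'E'
from h import *
c=grab('scene','s3'); W=cloud(c); np.save('s3_W.npy',W)
im=cv2.imread('pics/s3.png')[170:300,290:440];cv2.imwrite('pics/s3c.png',cv2.resize(im,None,fx=4,fy=4))
print(get_obs())
E
```

```text
{'t': 4.4667, 'q': array([-0.60751772,  0.51169297,  0.30121028,  2.21427452, -0.33922439,
        0.45675696,  0.03708165]), 'joint_vel': array([-7.18611052e-03,  3.78414137e-03,  6.22306615e-03,  8.11985032e-04,
        6.82134101e-04, -2.60675143e-05, -1.90824109e-02]), 'joint_torque': array([ 1.28829606e+00, -4.30021691e+01,  6.62080407e+00, -1.22290036e+01,
        7.72974752e-01, -2.15849527e-01,  5.70930541e-03]), 'eef_pos': array([0.45432893, 0.10568214, 0.03006246]), 'tool_rot': array([-8.82450033e-04,  9.99323682e-01,  3.67602199e-02,  2.93114554e-04]), 'contact_force': array([-1.02212915,  4.86698796,  2.83072683]), 'torque': array([ 1.31251123,  0.17657909, -0.05009479]), 'gripper_width': 0.44111017688385995}
```

View pics/s3c.png

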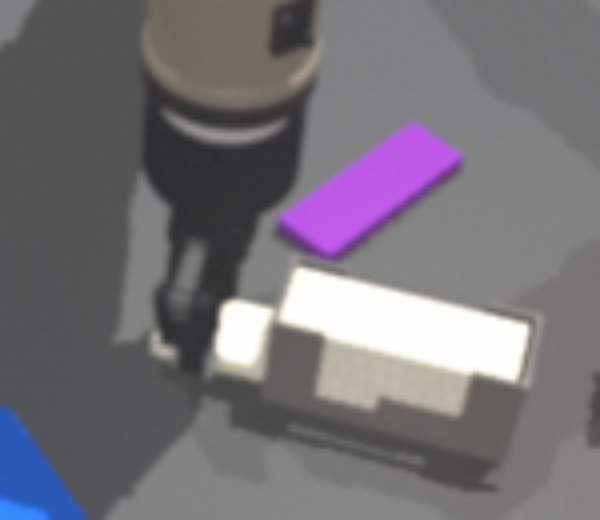

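The tile follows the gripper: the visible white part between finger and slot (about (350,252)) has widened. I'll keep pulling.

{"op": "send_rows", "data": {"commands": [{"translation": [0,0.006,0],"rot": [0,0,0],"grip": 0.03},{"translation": [0,0.006,0],"rot": [0,0,0],"grip": 0.03},{"translation": [0,0.006,0],"rot": [0,0,0],"grip": 0.03},{"translation": [0,0.006,0],"rot": [0,0,0],"grip": 0.03},{"translation": [0,0.006,0],"rot": [0,0,0],"grip": 0.03}]}}

```text
t: 4.88
eef_pos: [0.4563, 0.0747, 0.0298]
tool_rot: [-0.0, 0.999, 0.037, 0.0]
contact_force: [0.1, 1.9, 0.5]
gripper_width: 0.442
```

{"op": "send_rows", "data": {"commands": [{"translation": [0,0.006,0],"rot": [0,0,0],"grip": 0.03},{"translation": [0,0.006,0],"rot": [0,0,0],"grip": 0.03},{"translation": [0,0.006,0],"rot": [0,0,0],"grip": 0.03},{"translation": [0,0.006,0],"rot": [0,0,0],"grip": 0.03},{"translation": [0,0.006,0],"rot": [0,0,0],"grip": 0.03}]}}

```text
t: 5.3
eef_pos: [0.4582, 0.0437, 0.0297]
tool_rot: [0.0, 0.999, 0.036, -0.0]
contact_force: [0.4, -0.6, -1.7]
gripper_width: 0.444
```

{"op": "send_rows", "data": {"commands": [{"translation": [0,0.006,0],"rot": [0,0,0],"grip": 0.03},{"translation": [0,0.006,0],"rot": [0,0,0],"grip": 0.03},{"translation": [0,0.004,0],"rot": [0,0,0],"grip": 0.03},{"translation": [0,0,0],"rot": [0,0,0],"grip": 0.03},{"translation": [0,0,0],"rot": [0,0,0],"grip": 0.03}]}}

```text
t: 5.72
eef_pos: [0.4595, 0.0286, 0.0298]
tool_rot: [-0.0, 0.999, 0.036, -0.0]
contact_force: [0.6, 0.0, -0.9]
gripper_width: 0.444
```

```bash
python3 - <<'E'
from h import *
c=grab('scene','s4'); W=cloud(c); np.save('s4_W.npy',W)
im=cv2.imread('pics/s4.png')[150:300,230:440];cv2.imwrite('pics/s4c.png',cv2.resize(im,None,fx=3.8,fy=3.8))
o=get_obs();print(o['eef_pos'],o['contact_force'],o['torque'],o['gripper_width'],o['t'])
t=(W[...,2]>.008)&(W[...,2]<.04)&(c['pixels'].min(-1)>120)&(W[...,0]>.4)&(W[...,0]<.5)&(W[...,1]<.13)&(W[...,1]>-.05)
P=W[t];print(len(P))
for a in np.arange(-.02,.12,.01):
  s=(P[:,1]>a)&(P[:,1]<a+.01)
  if s.any(): print(a.round(3),s.sum(),np.median(P[s],0).round(4),P[s][:,2].max().round(4))
E
```

```text
[0.45950638 0.0289985  0.02975724] [-0.40194772  0.09349876 -1.18078485] [-0.08311475  0.03439771  0.02159767] 0.4415182035696191 5.7667
777
0.0 5 [0.4815 0.0077 0.0209] 0.025
0.01 7 [0.4812 0.0145 0.0222] 0.0277
0.02 4 [0.4464 0.0293 0.0292] 0.0296
0.03 42 [0.4527 0.0371 0.029 ] 0.0349
0.04 88 [0.466  0.0442 0.0282] 0.0385
0.05 83 [0.4628 0.0549 0.028 ] 0.0322
0.06 85 [0.4626 0.065  0.0281] 0.0307
0.07 82 [0.4622 0.0751 0.0284] 0.0318
0.08 80 [0.4607 0.0848 0.0279] 0.0317
0.09 84 [0.4589 0.0949 0.028 ] 0.0327
0.1 83 [0.4587 0.1048 0.028 ] 0.031
0.11 85 [0.4568 0.115  0.0283] 0.0309
```

View pics/s4c.png

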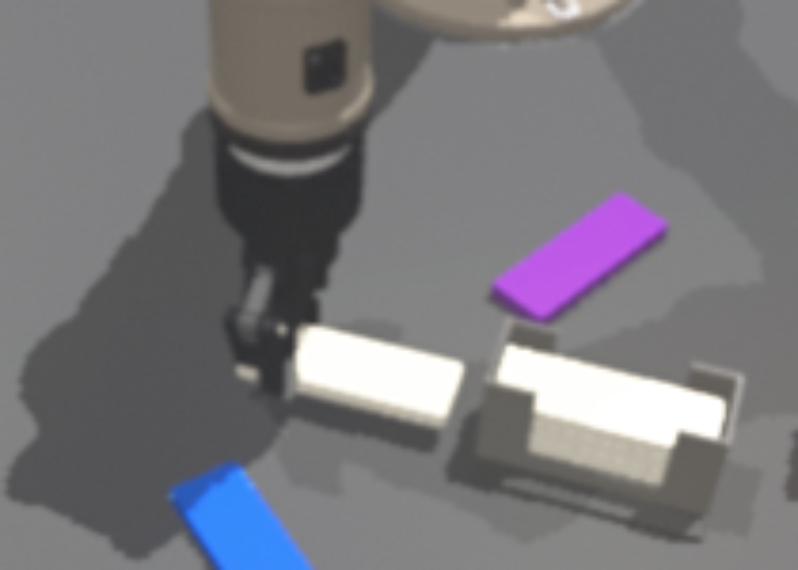

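The tile is clear of the slot and level: its top reads z=0.028 along its whole length, in the crop from (300,350) to (455,390). The stack has dropped inside the dispenser. Now I'll lift it and carry it over.

{"op": "send_rows", "data": {"commands": [{"translation": [0,0,-0.006],"rot": [0,0,0],"grip": 0.03},{"translation": [0,0,-0.012],"rot": [0,0,0],"grip": 0.03},{"translation": [0,0.001,-0.016],"rot": [0,0,0],"grip": 0.03},{"translation": [0,0.003,-0.016],"rot": [0,0,0],"grip": 0.03},{"translation": [0.001,0.006,-0.016],"rot": [0,0,0],"grip": 0.03}]}}

```text
t: 6.18
eef_pos: [0.4608, 0.0199, 0.0967]
tool_rot: [-0.0, 0.999, 0.037, -0.0]
contact_force: [-0.1, 0.4, -1.1]
gripper_width: 0.448
```

{"op": "send_rows", "data": {"commands": [{"translation": [0.003,0.01,-0.016],"rot": [0,0,0],"grip": 0.03},{"translation": [0.004,0.014,-0.012],"rot": [0,0,0],"grip": 0.03},{"translation": [0.005,0.018,-0.006],"rot": [0,0,0],"grip": 0.03},{"translation": [0.006,0.02,0],"rot": [0,0,0],"grip": 0.03},{"translation": [0.006,0.02,0],"rot": [0,0,0],"grip": 0.03}]}}

```text
t: 6.6
eef_pos: [0.4917, -0.0611, 0.1308]
tool_rot: [-0.0, 0.999, 0.037, 0.001]
contact_force: [0.1, -0.5, -1.8]
gripper_width: 0.442
```

{"op": "send_rows", "data": {"commands": [{"translation": [0.006,0.02,0],"rot": [0,0,0],"grip": 0.03},{"translation": [0.006,0.02,0],"rot": [0,0,0],"grip": 0.03},{"translation": [0.006,0.02,0],"rot": [0,0,0],"grip": 0.03},{"translation": [0.006,0.02,0],"rot": [0,0,0],"grip": 0.03},{"translation": [0.006,0.02,0],"rot": [0,0,0],"grip": 0.03}]}}

```text
t: 7.02
eef_pos: [0.5285, -0.159, 0.1301]
tool_rot: [-0.0, 0.999, 0.037, -0.0]
contact_force: [0.7, 0.3, -1.6]
gripper_width: 0.447
```

{"op": "send_rows", "data": {"commands": [{"translation": [0.006,0.02,0],"rot": [0,0,0],"grip": 0.03},{"translation": [0.006,0.02,0],"rot": [0,0,0],"grip": 0.03},{"translation": [0.006,0.02,0],"rot": [0,0,0],"grip": 0.03},{"translation": [0.006,0.02,0],"rot": [0,0,0],"grip": 0.03},{"translation": [0.006,0.02,0],"rot": [0,0,0],"grip": 0.03}]}}

```text
t: 7.43
eef_pos: [0.5657, -0.2565, 0.13]
tool_rot: [-0.0, 0.999, 0.037, -0.0]
contact_force: [-0.6, 0.7, -2.4]
gripper_width: 0.445
```

{"op": "send_rows", "data": {"commands": [{"translation": [0.006,0.02,0],"rot": [0,0,0],"grip": 0.03},{"translation": [0.004,0.016,0],"rot": [0,0,0],"grip": 0.03},{"translation": [0.003,0.012,0],"rot": [0,0,0],"grip": 0.03},{"translation": [0.001,0.006,0],"rot": [0,0,0],"grip": 0.03},{"translation": [0,0,0],"rot": [0,0,0],"grip": 0.03}]}}

```text
t: 7.85
eef_pos: [0.5832, -0.3101, 0.1299]
tool_rot: [0.0, 0.999, 0.036, -0.0]
contact_force: [0.5, -0.6, -1.0]
gripper_width: 0.444
```

```bash
python3 - <<'E'
from h import *
c=grab('scene','s5'); np.save('s5_W.npy',cloud(c)); d=grab('top','t5'); np.save('t5_W.npy',cloud(d))
plan([.5905,-.329,.10],4.1,5,0.03)
o=get_obs();print(o['eef_pos'],o['contact_force'],o['gripper_width'],o['t'])
im=cv2.imread('pics/s5.png')[130:310,50:270];cv2.imwrite('pics/s5c.png',cv2.resize(im,None,fx=3,fy=3))
im=cv2.imread('pics/t5.png')[110:290,430:630];cv2.imwrite('pics/t5c.png',cv2.resize(im,None,fx=3,fy=3))
for n,c in(('s5',c),('t5',d)):
  W=np.load(n+'_W.npy')
  t=(W[...,2]>.105)&(W[...,2]<.14)&(c['pixels'].min(-1)>110)&(abs(W[...,0]-.588)<.1)&(abs(W[...,1]+.29)<.12)
  P=W[t];print(n,len(P)); print(cv2.minAreaRect(P[:,:2].astype(np.float32)))
  A=np.c_[P[:,:2]-[.588,-.29],np.ones(len(P))]; print(np.linalg.lstsq(A,P[:,2],rcond=None)[0])
E
```

```text
total rot [-0.06  0.03  0.1 ] dist [0.0058 0.0216 0.0296]
{"translation":[0.0012, 0.0043, 0.0059],"rot":[-0.01, 0.01, 0.02],"grip":0.03},
{"translation":[0.0011, 0.0043, 0.0059],"rot":[-0.01, 0.01, 0.02],"grip":0.03},
{"translation":[0.0012, 0.0044, 0.0059],"rot":[-0.01, 0.01, 0.02],"grip":0.03},
{"translation":[0.0011, 0.0043, 0.0059],"rot":[-0.01, 0.01, 0.02],"grip":0.03},
{"translation":[0.0012, 0.0043, 0.006],"rot":[-0.01, 0.01, 0.02],"grip":0.03}

[ 0.58315787 -0.30791184  0.12957853] [ 0.34553299  0.78825398 -1.90462566] 0.4444210034776964 7.95
s5 961
((0.5785295963287354, -0.2733367681503296), (0.06561382859945297, 0.121123768389225), 13.509014129638672)
[-0.06394814 -0.01906491  0.12726667]
t5 1386
((0.5820581316947937, -0.26957058906555176), (0.050918757915496826, 0.11268449574708939), 1.018577218055725)
[ 0.04070466 -0.00734406  0.12833025]
```

View pics/s5c.png

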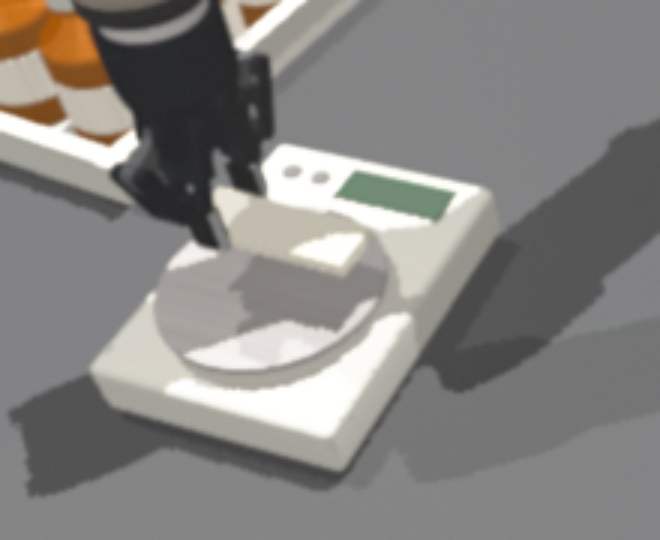

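View pics/t5c.png

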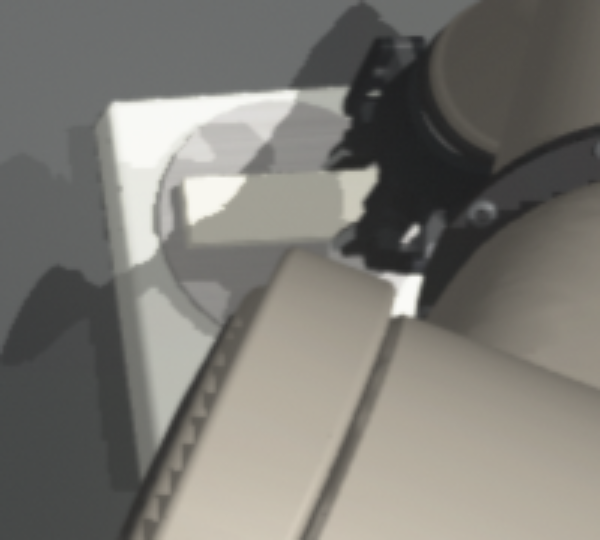

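The tile is held level over the pan. In the top crop it spans (183,185) to (375,205), so its far end is at about pixel (491,181). Next I'll get its offset from the TCP.

```bash
python3 - <<'E'
import numpy as np
for n,(vs,us) in {'t5':((178,182,186),range(486,556,5))}.items():
  W=np.load(n+'_W.npy')
  for v in vs: print([(u,*(W[v,u]*1000).round(0).astype(int).tolist()) for u in us])
  for u in (500,520,535): print(u,[(v,*(W[v,u]*1000).round(0).astype(int).tolist()) for v in range(164,196,2)])
W=np.load('s5_W.npy')
m=(abs(W[...,2]-.128)<.004)&(abs(W[...,0]-.585)<.04)&(W[...,1]>-.28)&(W[...,1]<-.19)
P=W[m];print(np.percentile(P,[1,50,99],axis=0))
E
```

```text
[(486, 596, -220, 76), (491, 582, -215, 120), (496, 580, -222, 126), (501, 579, -230, 129), (506, 579, -239, 129), (511, 579, -247, 129), (516, 581, -257, 126), (521, 580, -265, 129), (526, 580, -274, 129), (531, 581, -283, 128), (536, 580, -291, 130), (541, 581, -300, 128), (546, 581, -309, 129), (551, 563, -293, 185)]
[(486, 589, -221, 72), (491, 574, -215, 119), (496, 571, -221, 129), (501, 573, -231, 125), (506, 572, -239, 128), (511, 573, -248, 128), (516, 573, -257, 127), (521, 573, -265, 127), (526, 574, -274, 127), (531, 573, -282, 129), (536, 573, -291, 130), (541, 573, -300, 129), (546, 574, -309, 127), (551, 557, -294, 181)]
[(486, 581, -220, 74), (491, 581, -229, 75), (496, 565, -221, 128), (501, 565, -230, 128), (506, 564, -238, 130), (511, 565, -247, 130), (516, 565, -255, 131), (521, 566, -265, 127), (526, 566, -273, 129), (531, 566, -282, 130), (536, 566, -291, 128), (541, 567, -300, 128), (546, 562, -302, 143), (551, 554, -299, 170)]
500 [(164, 625, -249, 71), (166, 621, -248, 73), (168, 617, -248, 72), (170, 594, -229, 129), (172, 591, -229, 127), (174, 587, -229, 1
[... 499 characters left out ...]
 573, -264, 127), (184, 569, -263, 128), (186, 566, -263, 127), (188, 562, -263, 128), (190, 560, -265, 121), (192, 572, -284, 71), (194, 567, -282, 74)]
535 [(164, 626, -314, 74), (166, 624, -315, 70), (168, 599, -290, 129), (170, 595, -290, 129), (172, 591, -290, 130), (174, 588, -290, 128), (176, 585, -291, 127), (178, 581, -290, 129), (180, 578, -290, 126), (182, 573, -289, 129), (184, 571, -290, 126), (186, 566, -289, 129), (188, 563, -290, 127), (190, 562, -293, 118), (192, 572, -311, 72), (194, 568, -311, 72)]
[[ 0.55966809 -0.2796524   0.12427546]
 [ 0.58146602 -0.24541356  0.12792985]
 [ 0.6015685  -0.21396621  0.13068646]]<stdin>:5: RuntimeWarning: invalid value encountered in cast
```

{"op": "send_rows", "data": {"commands": [{"translation": [0.001,0.004,0.002],"rot": [0,0,0],"grip": 0.03},{"translation": [0.002,0.006,0.006],"rot": [0,0,0],"grip": 0.03},{"translation": [0.002,0.006,0.008],"rot": [0,0,0],"grip": 0.03},{"translation": [0.001,0.004,0.008],"rot": [0,0,0],"grip": 0.03},{"translation": [0,0,0.006],"rot": [0,0,0],"grip": 0.03}]}}

```text
t: 8.37
eef_pos: [0.5904, -0.3296, 0.0983]
tool_rot: [0.0, 0.999, 0.036, -0.001]
contact_force: [0.4, 0.7, -1.7]
gripper_width: 0.443
```

{"op": "send_rows", "data": {"commands": [{"translation": [0,0,0.004],"rot": [0,0,0],"grip": 0.03},{"translation": [0,0,0.003],"rot": [0,0,0],"grip": 0.03},{"translation": [0,0,0.002],"rot": [0,0,0],"grip": 0.03},{"translation": [0,0,0.001],"rot": [0,0,0],"grip": 0.03},{"translation": [0,0,0],"rot": [0,0,0],"grip": 0.03}]}}

```text
t: 8.78
eef_pos: [0.5908, -0.3283, 0.0897]
tool_rot: [-0.0, 0.999, 0.036, -0.0]
contact_force: [0.5, -0.4, -1.6]
gripper_width: 0.442
```

{"op": "send_rows", "data": {"commands": [{"translation": [0,0,0],"rot": [0,0,0],"grip": 0.03},{"translation": [0,0,0.001],"rot": [0,0,0],"grip": 0.03},{"translation": [0,0,0],"rot": [0,0,0],"grip": 0.03},{"translation": [0,0,0.001],"rot": [0,0,0],"grip": 0.03},{"translation": [0,0,0],"rot": [0,0,0],"grip": 0.03}]}}

```text
t: 9.2
eef_pos: [0.591, -0.3286, 0.0881]
tool_rot: [0.0, 0.999, 0.036, 0.0]
contact_force: [-1.2, 1.7, 1.6]
gripper_width: 0.444
```

{"op": "send_rows", "data": {"commands": [{"translation": [0,0,0.0005],"rot": [0,0,0],"grip": 0.03},{"translation": [0,0,0],"rot": [0,0,0],"grip": 0.03},{"translation": [0,0,0],"rot": [0,0,0],"grip": 0.03},{"translation": [0,0,0],"rot": [0,0,0],"grip": 0.03},{"translation": [0,0,0],"rot": [0,0,0],"grip": 0.03}]}}

```text
t: 9.62
eef_pos: [0.591, -0.3286, 0.0881]
tool_rot: [-0.0, 0.999, 0.036, 0.0]
contact_force: [-1.5, 0.6, 4.7]
gripper_width: 0.441
```

```bash
python3 - <<'E'
from h import *
c=grab('scene','s6'); W=cloud(c)
o=get_obs();print(o['eef_pos'],o['contact_force'],o['torque'],o['gripper_width'],o['t'])
im=cv2.imread('pics/s6.png')[150:300,60:240];cv2.imwrite('pics/s6c.png',cv2.resize(im,None,fx=4,fy=4))
m=(W[...,2]>.079)&(W[...,2]<.095)&(c['pixels'].min(-1)>110)&(abs(W[...,0]-.588)<.04)&(W[...,1]>-.30)&(W[...,1]<-.2)
P=W[m];print(len(P),np.percentile(P,[1,50,99],axis=0))
A=np.c_[P[:,:2]-[.588,-.29],np.ones(len(P))]; print(np.linalg.lstsq(A,P[:,2],rcond=None)[0])
E
```

```text
[ 0.59098294 -0.32860516  0.08812818] [-1.63010184  1.77009587  4.7722569 ] [0.23733369 0.39901609 0.03642347] 0.448682719721249 9.6667
558 [[ 0.5666833  -0.29961445  0.07966739]
 [ 0.59014146 -0.26272688  0.0869843 ]
 [ 0.60908028 -0.23218618  0.08990666]]
[-0.04464717 -0.02673308  0.08724687]
```

View pics/s6c.png

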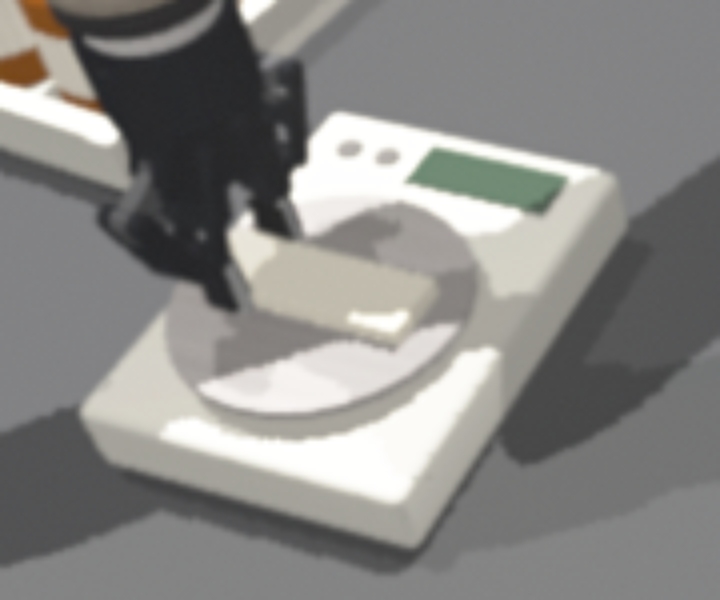

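The tile is on the pan, spanning about (240,240) to (430,310) in the crop, and the upward contact force is 4.7 N. I'll release slowly.

{"op": "send_rows", "data": {"commands": [{"translation": [0,0,0],"rot": [0,0,0],"grip": 0.04},{"translation": [0,0,0],"rot": [0,0,0],"grip": 0.043},{"translation": [0,0,0],"rot": [0,0,0],"grip": 0.046},{"translation": [0,0,0],"rot": [0,0,0],"grip": 0.05},{"translation": [0,0,0],"rot": [0,0,0],"grip": 0.055}], "force": 20}}

```text
t: 10.08
eef_pos: [0.5908, -0.3285, 0.0872]
tool_rot: [-0.0, 0.999, 0.036, -0.0]
contact_force: [0.2, 0.2, -0.4]
gripper_width: 0.642
```

{"op": "send_rows", "data": {"commands": [{"translation": [0,0,0],"rot": [0,0,0],"grip": 0.06},{"translation": [0,0,0],"rot": [0,0,0],"grip": 0.065},{"translation": [0,0,-0.003],"rot": [0,0,0],"grip": 0.065},{"translation": [0,0,-0.008],"rot": [0,0,0],"grip": 0.065},{"translation": [0,0,-0.014],"rot": [0,0,0],"grip": 0.065}]}}

```text
t: 10.5
eef_pos: [0.59, -0.328, 0.1119]
tool_rot: [-0.001, 0.999, 0.036, -0.001]
contact_force: [-0.0, 0.5, -0.6]
gripper_width: 0.759
```

{"op": "send_rows", "data": {"commands": [{"translation": [0,0.01,-0.02],"rot": [0,0,0],"grip": 0.065},{"translation": [0,0.015,-0.025],"rot": [0,0,0],"grip": 0.065},{"translation": [0,0.015,-0.025],"rot": [0,0,0],"grip": 0.065},{"translation": [0,0.015,-0.02],"rot": [0,0,0],"grip": 0.065},{"translation": [0,0.01,-0.01],"rot": [0,0,0],"grip": 0.065}]}}

```text
t: 10.92
eef_pos: [0.5962, -0.3963, 0.2177]
tool_rot: [0.002, 0.999, 0.036, 0.002]
contact_force: [0.3, -0.1, -0.5]
gripper_width: 0.756
```

```bash
python3 - <<'E'
from h import *
c=grab('scene','s7'); W=cloud(c)
o=get_obs();print(o['eef_pos'],o['contact_force'],o['t'])
m=(W[...,2]>.079)&(W[...,2]<.095)&(c['pixels'].min(-1)>100)&(abs(W[...,0]-.588)<.06)&(abs(W[...,1]+.294)<.09)
P=W[m];print(len(P),np.percentile(P,[1,50,99],axis=0)); print(cv2.minAreaRect(P[:,:2].astype(np.float32)))
A=np.c_[P[:,:2]-[.588,-.29],np.ones(len(P))]; print(np.linalg.lstsq(A,P[:,2],rcond=None)[0])
# pan circle in scene
m=(abs(W[...,2]-.072)<.005);b=np.zeros_like(m);b[190:260,95:190]=1
pm=m&b; print('pan',cv2.minEnclosingCircle(W[pm][:,:2].astype(np.float32)))
# dispenser stack top
m=(W[...,2]>.03)&(W[...,2]<.08)&(c['pixels'].min(-1)>170)&(abs(W[...,0]-.446)<.05)&(abs(W[...,1]-.207)<.08)
P=W[m];print('stack',len(P),np.median(P,0),cv2.minAreaRect(P[:,:2].astype(np.float32)));A=np.c_[P[:,:2]-[.446,.207],np.ones(len(P))]; print(np.linalg.lstsq(A,P[:,2],rcond=None)[0])
im=cv2.resize(cv2.imread('pics/s7.png')[130:310,50:450],None,fx=2,fy=2);cv2.imwrite('pics/s7c.png',im)
d=grab('top','t7')
E
```

```text
[ 0.59613951 -0.3986241   0.21884714] [ 1.33083408 -2.40829289  3.37809483] 10.9667
879 [[ 0.56710896 -0.35167468  0.07962648]
 [ 0.59193746 -0.28784539  0.08496546]
 [ 0.6122789  -0.23312989  0.08796733]]
((0.5901804566383362, -0.2921651601791382), (0.04310622066259384, 0.12229914963245392), 5.181282997131348)
[-0.02238681  0.00271179  0.08482567]
pan ((0.5896118879318237, -0.2925369143486023), 0.0810876339673996)
stack 895 [0.44737105 0.20804711 0.05271985] ((0.44751378893852234, 0.20707693696022034), (0.049456167966127396, 0.12297241389751434), 4.260227203369141)
[ 0.02659202 -0.00319734  0.0526908 ]
```

View pics/s7c.png

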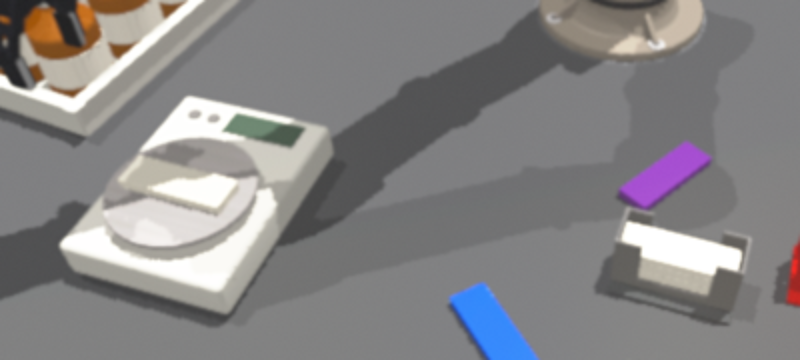

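The tile lies flat and centred on the pan, around (180,180) in the crop. The stack has dropped and sits level, around (680,245). The gripper looks close to the bottles, so I'll raise it and check the force is zero.

{"op": "send_rows", "data": {"commands": [{"translation": [0,0,-0.01],"rot": [0,0,0],"grip": 0.065},{"translation": [0,0,-0.02],"rot": [0,0,0],"grip": 0.065},{"translation": [0,0,-0.02],"rot": [0,0,0],"grip": 0.065},{"translation": [0,0,-0.01],"rot": [0,0,0],"grip": 0.065},{"translation": [0,0,0],"rot": [0,0,0],"grip": 0.065}]}}

```text
t: 11.43
eef_pos: [0.5966, -0.393, 0.2748]
tool_rot: [0.001, 0.999, 0.037, 0.002]
contact_force: [0.4, 0.2, 0.2]
gripper_width: 0.757
```

{"op": "send_rows", "data": {"commands": [{"translation": [0,0,0],"rot": [0,0,0],"grip": 0.065},{"translation": [0,0,0],"rot": [0,0,0],"grip": 0.065},{"translation": [0,0,0],"rot": [0,0,0],"grip": 0.065},{"translation": [0,0,0],"rot": [0,0,0],"grip": 0.065},{"translation": [0,0,0],"rot": [0,0,0],"grip": 0.065}]}}

```text
t: 11.85
eef_pos: [0.5952, -0.3931, 0.2713]
tool_rot: [-0.0, 0.999, 0.036, -0.001]
contact_force: [-0.0, -0.9, -0.1]
gripper_width: 0.761
```

```bash
python3 - <<'E'
from h import *
c=grab('scene','s8'); W=cloud(c)
o=get_obs();print(o['eef_pos'],o['contact_force'],o['joint_vel'].round(3),o['t'])
m=(W[...,2]>.079)&(W[...,2]<.095)&(c['pixels'].min(-1)>100)&(abs(W[...,0]-.588)<.06)&(abs(W[...,1]+.294)<.09)
print(np.median(W[m],0),cv2.minAreaRect(W[m][:,:2].astype(np.float32)))
E
```

```text
[ 0.59529575 -0.39320118  0.27158009] [-0.05823153  0.11476358  0.60934966] [-0.001 -0.003  0.001 -0.003 -0.002 -0.001  0.001] 11.9
[ 0.59184198 -0.28791116  0.08494129] ((0.5894867777824402, -0.29373908042907715), (0.042310599237680435, 0.12327738106250763), 4.050431728363037)
```

View pics/s8.png

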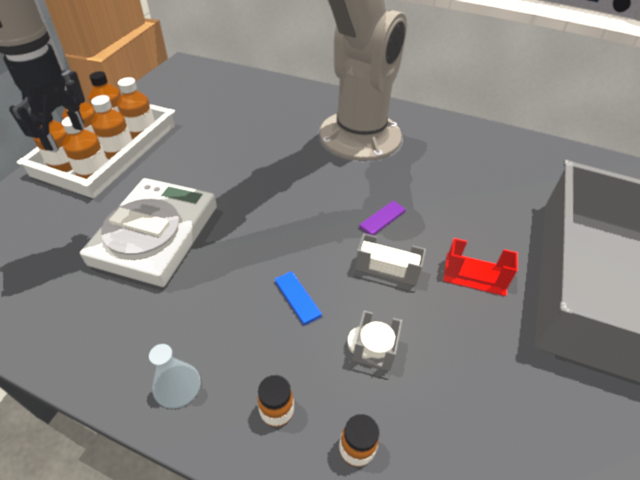

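The tile is at rest on the pan at (141,222), the stack is in the dispenser at (390,260), and the gripper hangs free at (50,90) with no contact force. I'm handing in.

```bash
python3 -c "
from station import *
print(hand_in())"
```

```text
the job is handed in; nothing more can be done
None
```

I drew the bottom white tile level out of the grey dispenser, carried it to the balance, set it down on the pan until it touched, released it and backed the arm away. I handed in at about 12 s of the 42 s; no verdict is reported.

My last checks:
- **Tile on the pan:** its centre measures about (0.589, -0.294), within about 2 mm of the pan centre I measured. Its top is at z = 0.085, so its underside is about 1 mm above the nominal 72 mm. It is level within about 1.5°.
- **Stack in the dispenser:** it dropped 12 mm, with the top now at 0.053 m, and is level and still centred. I could see only the top of the stack, so the next tile's position is inferred from that.
- **Arm:** the gripper hung clear with contact force near zero. One reading, taken just as the arm stopped after backing away, showed 2–3 N; it was gone once the arm was still.

One reading disagreed: the tool stood about 2 mm higher than I had calculated when the tile first touched the pan. The tile settled flat once released.

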